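# Check the chilled setting plate with the surface probe

## Task

Check the chilled chocolate-setting plate with the wireless surface probe: first turn the small readout on its stand until its screen looks square to the robot's side of the bench, lean it back to 30 degrees from upright, and let go of it. Then draw the probe out of its cradle and hold it upright on the plate, its foot wholly inside the etched ring, pressing lightly so that the sprung foot is about half pushed in. Finish while still holding the probe there, and leave the chocolates and everything else on the bench undisturbed.

Things in the scene. Friction and masses are not known exactly. Their poses are not given: they have to be found in the camera images.
- spot (a point): Centre of the etched ring on the level steel top of the chilled setting plate (white box 260 x 360 mm, top 85 mm above the bench). The ring is a dark line, 30 mm inside and 34 mm outside diameter, with a centre dot and four short ticks outside. The point lies on the steel surface; x, y lie along the plate's 260 and 360 mm sides.
- plate: The chilled setting plate itself, fixed; origin at the centre of its underside. The ring's centre lies at x -30, y +50, z +85 mm in its axes.
- readout_hinge (a point): Readout: a small grey instrument pod (16 thick x 58 wide x 102 mm tall, dark screen on the front) on a column on a heavy round foot (104 mm, fixed). This point lies on the tilt axis, 75 mm above the bench, exactly over the vertical swivel axis. It does not move.
- readout_top (a point): Middle of the pod's top edge, 115 mm from the tilt axis, in the pod's mid-plane; x is the pod's thickness (the screen looks to its -x), y its 58 mm width (parallel to the tilt axis), z up the pod. The pod spans 13 to 115 mm from the tilt axis; its sides are parallel and free for gripping across the width.
- readout_swivel (a joint): Swivel of the readout on its column, rad, about the vertical, counter-clockwise from above positive. 0: the screen looks square to the robot's side of the bench (straight along world -x). Stays where it is left (friction about 0.06 N m).
- readout_tilt (a joint): Tilt of the pod, rad. 0: upright; positive: the top leans back, away from the side the screen looks to. 30 degrees is 0.524. Stays where it is left (friction about 0.14 N m).
- probe_grip (a point): Surface probe, about 122 g: white round handle, 24 mm diameter, 110 mm long, on an 8 mm steel stem with a flat copper foot below. It stands upright, foot down, loose in its cradle, and lifts straight out (clear after 105 mm). Point on the handle's axis, 40 mm below its top, 145 mm above the foot's face (spring relaxed), 45 mm above the cradle's rim; z up the axis.
- probe_face (a point): Centre of the flat face of the probe's foot (14 mm diameter). The foot slides up the stem on a spring, 10 mm travel: it begins to move at 0.6 N, half pressed in takes 3.6 N, bottoms at 6.6 N.
- cradle: Grey cradle of the probe, fixed, base 100 x 85 mm, its tube 38 mm across and 115 mm high; origin at the centre of its underside.
- choc0: Loose moulded chocolate on the plate, 32 x 26 x 15 mm; bystander, origin at the centre of its underside.
- choc1: Loose moulded chocolate on the plate, 32 x 26 x 15 mm; bystander, origin at the centre of its underside.
- choc2: Loose moulded chocolate on the plate, 32 x 26 x 15 mm; bystander, origin at the centre of its underside.
- choc3: Loose moulded chocolate on the plate, 32 x 26 x 15 mm; bystander, origin at the centre of its underside.
- tub: Bystander: white round plastic tub with a lid, 99 mm across, 109 mm high; origin on its underside.
- bottle: Bystander: clear plastic bottle with black label and cap, 64 mm across, 190 mm high; origin on its underside.
- ramekin: Bystander: small white ceramic pot, 76 mm across, 42 mm high; origin on its underside.
- cap: Bystander: loose black screw cap, 30 mm across, 16 mm high; origin on its underside.
- knife: Bystander: palette knife with a wooden handle, 285 mm long, lying flat on the plate along its front edge; origin on its underside.
- probe: The whole surface probe (handle, stem and spring foot); origin at the centre of its foot's face with the spring relaxed, z up its axis.
Mind the look-alikes: they are no part of the job. Of the things like the part that bears readout_hinge, leave any that is pink; of the rest the larger one is meant.

How it is judged:
On the way, in this order (a step that is already met when the one before it is completed fails the run):
1. the readout looks square to the robot's side, leans back 30 degrees, and has been let go (value of joint readout_swivel between -0.12 and 0.12 rad and value of joint readout_tilt between 0.419 and 0.629 rad and contact force between the fingers and readout_tilt below 0.05 N), for 0.3 s.
2. the probe has been drawn out of its cradle by the fingers (height (world z) of probe_face above 0.12 m and contact force between the fingers and probe above 2 N and contact force between probe and cradle below 0.05 N), for 0.1 s.
3. the probe is held upright in the ring with light force (horizontal distance between probe_face and spot below 0.008 m and angle between probe_grip's own z axis and vertical below 0.105 rad and contact force between probe and plate between 1.2 and 6.2 N and contact force between the fingers and probe above 2 N), for 0.5 s.
At the end, for the whole second after the job is handed in: The fingers still hold the probe at rest, within 6 degrees of upright, foot centre within 8 mm of the ring's centre, pressing the plate with 1.2 to 6.2 N; the readout is within 7 degrees of square to the robot's side and leans back 30 degrees within 6 (all of step 3 and value of joint readout_swivel between -0.12 and 0.12 rad and value of joint readout_tilt between 0.419 and 0.629 rad and linear speed of probe below 0.02 m/s); the arm keeps its last pose, push and grip.
It fails at once if the probe was rammed onto the plate (over 18 N) (contact force between probe and plate above 18 N).
It fails at once if a chocolate was pushed more than 15 mm (distance of any of choc0, choc1, choc2, choc3 from where it was at the start of the episode above 0.015 m).
It fails at once if a bystander was moved more than 25 mm or tipped (distance of any of tub, bottle, ramekin, cap, knife from where it was at the start of the episode above 0.025 m or angle between any of tub, bottle, ramekin's own z axis and vertical above 0.5 rad).
It also fails if it takes over 54 s, if anything falls off the work surface, if the arm or the gripper's body presses on something with over 40 N, if the wrist force passes 120 N, or if a joint passes its speed limit or range.

## Robot

A 6-joint arm with a two-finger parallel gripper is mounted at the origin on the work surface. World frame = base frame: x ahead of the robot, y to its left, z up, the work surface at z = 0. Lengths are in m, angles in rad, forces in N, time in s.
With the tool pointing down it reaches from about 0.225 to 0.875 m from the base axis. Payload 3.4 kg.
Tool frame: the origin (TCP) lies at the very end of the fingers, on their centre line; the grasp point (between the pads) lies 19 mm behind it; z points along the fingers, y is the line along which they close (so a half turn about z gives the same grasp; the last joint's range is limited). The gripper opens to 85 mm and grips with 20 to 120 N. Pads are 22 mm wide; open, the fingers measure 114 mm over their backs; the gripper's body (76 mm by 85 mm) begins 54 mm behind the grasp point. The pads swing forward as they close: fully open they stand 13 mm farther back than shut.
Start: joints at [-1.404, 0.276, 1.505, -0, 1.361, -0.121], TCP at [0.163, -0.551, 0.198] pointing down, gripper open.
Joint ranges: [-2.89, 2.89], [-0.75, 2.08], [0.22, 2.7], [-1.18, 4.32], [0.11, 2.71], [-2.7, 2.7]. Speed limits (rad/s): [2.57, 2.57, 3.14, 3.14, 3.14, 3.14].

## Interface

Orientations are given as a unit quaternion [w, x, y, z].
In Python, from rig import readout, vision, manip gives the robot as it stands.
- The arm moves only by the shell command python3 -m handwheel 'ROWS' [FORCE]. ROWS is JSON, a list of rows, each a list of 3 entries, a list of its own where there are three numbers: the shift along the tool's x, y, z in mm, then the turn, a rotation vector about the tool's x, y, z in units of 6 degrees (1.0 is 6 degrees), then the closure, from -1 (fully open) to 1 (shut), so that 0 is half open. A call has 1 to 20 rows; each row shifts and turns the commanded pose from where the row before left it, along the tool's axes as they then stand; what a row does not reach is not made up. A row lasts 1/8 s, in which the tool goes at most 62.5 mm and 10.7 degrees, less where a joint would pass 70% of its speed; a pose out of reach is approached as far as the arm can. A call is refused whole if a number of a shift passes 62.5 or a number of a turn 1, either way. A call with a gripper value outside its range is refused whole. The fingers move at their own pace and stop on an object; FORCE is the grip in N (left out, the last holds). Time passes only in rows, so rows that do not move let the fingers close. It gives the time, the measured TCP pose, the force, the opening and the grip force at its end, in the units of the state.
- readout.get_state(): the state, without advancing time (a new reading comes with each control period).
- vision.get_image(name): name is "side" or "top"; returns the picture (480x640x3 uint8, blue, green, red); there is no depth.
- vision.camera_params(name): a dict with "intrinsics" (3x3 intrinsics, pixels), "dist" ([k1, k2, p1, p2, k3] as OpenCV has them; the pictures are not rectified), "rvec" (rotation vector, rad) and "tvec" (3), from world to camera coordinates, as OpenCV has them. Camera axes: x right, y down, z forward; pixel columns grow to the right and rows downward; lengths in m; the calibration is good to about 2 mm. A picture is of the moment at which its call begins. camera_params takes no time and is no camera call.
- manip.sign_off(): hands the job in; it is judged then, once.
The state is a dict: "clock": time; "qpos": joint angles; "qd": joint speeds; "effort": joint torques, N m; "position": TCP position; "ee_rot": TCP orientation; "contact_force": force on the tool from outside, world axes, zero at the start; "moment": the same for the moment, N m; "width": finger opening in m; "gripper_force": force on a finger pad.
Only numpy, scipy, OpenCV 4.12 (cv2) and the standard library are available. Lean on these libraries where they do the work, as an engineer would, in place of code of your own. Each camera call takes 0.05 s, during which the arm holds its last target. There are 200 camera calls.

## Working session

There is one attempt and no reset: what is moved stays moved. The work goes in short steps, Python scripts to look and compute and a shell command to move; the robot and the scene stay as the last step left them, time stands still between calls to the robot, and variables do not carry over. Pictures are saved under pics/ and viewed, at most 10 in all, crops included, and the job is handed in when it is done.

```bash
mkdir -p pics; ls
cat > h.py <<'E'
import numpy as np, cv2
from rig import readout, vision, manip
def snap(n,f):
    im=vision.get_image(n); cv2.imwrite('pics/'+f,im); return im
def cam(n):
    p=vision.camera_params(n); R=cv2.Rodrigues(np.array(p['rvec'],float))[0]
    return np.array(p['intrinsics'],float),np.array(p['dist'],float),R,np.array(p['tvec'],float).ravel()
def ray(n,uv):
    K,d,R,t=cam(n); x=cv2.undistortPoints(np.array([[uv]],float),K,d)[0,0]
    return -R.T@t, R.T@np.array([x[0],x[1],1])
def onz(n,uv,z):
    o,r=ray(n,uv); return o+r*(z-o[2])/r[2]
def proj(n,P):
    K,d,R,t=cam(n); return cv2.projectPoints(np.array(P,float).reshape(-1,1,3),cv2.Rodrigues(R)[0],t,K,d)[0][:,0]
def tri(a,b):
    (o1,r1),(o2,r2)=ray('top',a),ray('side',b)
    s=np.linalg.lstsq(np.c_[r1,-r2],o2-o1,rcond=None)[0]
    p,q=o1+s[0]*r1,o2+s[1]*r2; return (p+q)/2,np.linalg.norm(p-q)
E
python3 -c "
from h import *
snap('top','t1.png');snap('side','s1.png')
for n in('top','side'):
  K,d,R,t=cam(n);print(n,-R.T@t,R[2],K[0,0],d)
print(readout.get_state())"
```

```text
pics
top [ 0.37549169 -0.0438781   1.33380062] [ 0.11272967  0.00186459 -0.99362395] 585.1839852898416 [-0.08081952  0.          0.          0.          0.        ]
side [0.24365215 0.85983441 0.70005388] [ 0.24471726 -0.8310549  -0.49946093] 538.8100383019478 [0.03237814 0.         0.         0.         0.        ]
{'clock': 0.1, 'qpos': array([-1.40397967e+00,  2.76561768e-01,  1.50599897e+00,  1.61033012e-05,
        1.36069241e+00, -1.20994246e-01]), 'qd': array([ 4.42405618e-05, -1.44648125e-03, -2.59998324e-03,  7.63410993e-04,
        1.05998978e-04, -1.88246069e-03]), 'effort': array([ 6.54511005e-04, -4.17701590e+01, -2.46404314e+01, -2.45226929e-04,
        5.70569246e-03,  3.17710658e-06]), 'position': array([ 0.16313385, -0.5508359 ,  0.19711215]), 'ee_rot': array([-8.30212175e-04,  9.89663368e-01,  1.43407563e-01, -1.11492319e-05]), 'contact_force': array([ 0.24354718,  0.2967083 , -0.34167291]), 'moment': array([ 0.03239297,  0.00312876, -0.03235357]), 'gripper_force': 0.0, 'width': 0.08534516621141093}
```

View pics/t1.png

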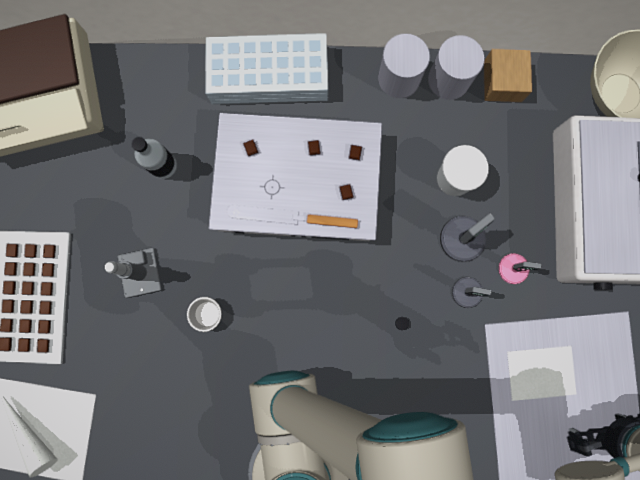

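View pics/s1.png

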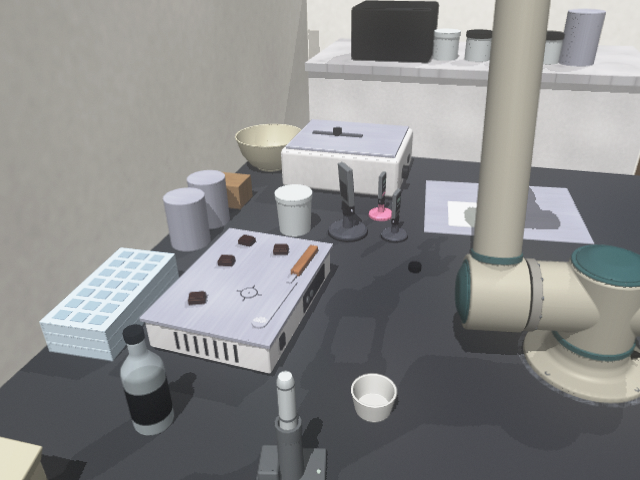

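The top view shows the target readout's foot at (462,238), with the pink look-alike at (514,268) and the small one at (468,292). The ring is at (272,187) and the probe top at (111,267). In the side view the readout is at (347,200), the ring at (249,293) and the probe top at (286,378).

```bash
python3 -c "
import cv2,numpy as np
t=cv2.imread('pics/t1.png');s=cv2.imread('pics/s1.png')
c=lambda im,x,y,w,h:cv2.resize(im[y:y+h,x:x+w],(400,300),interpolation=cv2.INTER_CUBIC)
a=np.hstack([c(t,430,200,80,60),c(s,310,155,80*5//4,75)])
b=np.hstack([c(t,90,240,80,60),c(s,230,365,100,75)])
m=np.clip(np.vstack([a,b])*1.0,0,255)
m=255*(m/255)**.6
cv2.imwrite('pics/m1.png',m)"
```

```text
[ WARN:0@0.162] global loadsave.cpp:1063 imwrite_ Unsupported depth image for selected encoder is fallbacked to CV_8U.
```

View pics/m1.png

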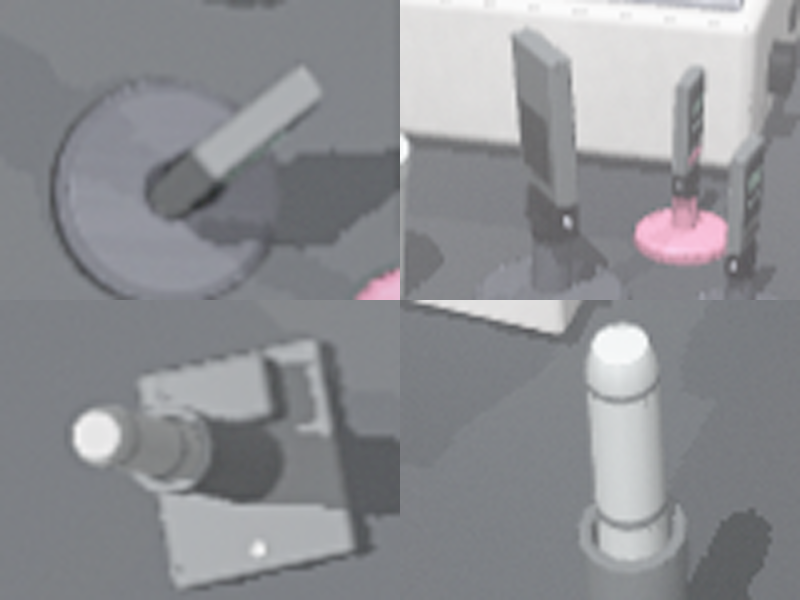

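The crops show that the pod's screen looks towards (-x,-y), with the green trace on its lower right edge. The side camera sees its back and its +y flank. The probe's top is at crop (97,436) in the top view and (620,340) in the side view.

```bash
cat > fit.py <<'E'
from h import *
from scipy.optimize import least_squares
from scipy.spatial.transform import Rotation as Ro
def pts(p,L): return np.array([p[0],p[1],.075])+(Ro.from_euler('z',p[2])*Ro.from_euler('y',p[3])).apply(L)
def fit(Lt,ut,Ls,us,x0=(.6,-.3,.6,0.)):
    f=lambda p:np.r_[(proj('top',pts(p,Lt))-ut).ravel() if len(Lt) else [],(proj('side',pts(p,Ls))-us).ravel() if len(Ls) else []]
    r=least_squares(f,x0,loss='soft_l1');return r.x,f(r.x).reshape(-1,2)
E
python3 -c "
from fit import *
m=1e-3
Lt=np.array([[8,-29,115],[-8,-29,115],[-8,29,115],[8,29,115]])*m
ut=np.array([[302,66],[321,94],[213,181],[193,150]])/5+[430,200]
Ls=np.array([[8,29,115],[-8,29,115],[8,-29,115],[-8,-29,115],[8,29,13],[-8,29,13]])*m
us=(np.array([[553,72],[573,62],[514,36],[528,29],[555,200],[577,207]])-[400,0])/4+[310,155]
x,r=fit(Lt,ut,Ls,us);print(x.round(3));print(r.round(1))
x2,_=fit(Lt,ut,Ls[:4],us[:4]);print(x2.round(3))
print('foot',onz('top',(462,239),.008),proj('top',[x[0],x[1],0.01]))
print('ring',onz('top',(272,187),.085),onz('side',(249,293),.085))
print('probe',onz('top',(109.4,267.2),.2),onz('side',(285,375),.2),tri((109.4,267.2),(285,375)))
print('rim',onz('top',(124.4,269.4),.115),onz('side',(288.2,423.8),.115))
print('bottle',onz('top',(139,145),.19),'ramekin',onz('top',(205,314),.042))
print('tub',onz('top',(465,168),.109),'small',onz('top',(468,292),.01))
"
```

```text
[ 0.537 -0.357  0.685  0.062]
[[-0.5 -0.3]
 [ 1.   0.3]
 [ 0.4  0.6]
 [-0.9  0.6]
 [-1.4 -1.5]
 [-0.5 -0.5]
 [-1.6 -0.7]
 [ 0.7 -0.3]
 [ 0.1  3.5]
 [ 0.3  0.2]]
[ 0.524 -0.368  0.681  0.207]
foot [ 0.53506852 -0.35557466  0.008     ] [[462.62000192 238.10880207]]
ring [0.63022672 0.07579509 0.085     ] [0.62934411 0.07265512 0.085     ]
probe [0.44071499 0.37945064 0.2       ] [0.44099018 0.37691937 0.2       ] (array([0.44044113, 0.37871271, 0.2018388 ]), np.float64(0.00034734732626800764))
rim [0.4417896  0.37865395 0.115     ] [0.43932781 0.38117274 0.115     ]
bottle [0.69014583 0.33884212 0.19      ] ramekin [0.3520639 0.218408  0.042    ]
tub [ 0.67674422 -0.33933051  0.109     ] small [ 0.41417273 -0.36854251  0.01      ]
```

```bash
python3 -m handwheel '[[[0,0,-35],[0,0,-0.95],-1],[[0,0,-35],[0,0,-0.95],-1],[[0,0,-35],[0,0,-0.95],-1],[[0,0,-35],[0,0,-0.95],-1],[[34,7,0],[0,0,0],-1],[[34,7,0],[0,0,0],-1],[[34,7,0],[0,0,0],-1],[[34,7,0],[0,0,0],-1],[[34,7,0],[0,0,0],-1],[[34,7,0],[0,0,0],-1],[[34,7,0],[0,0,0],-1],[[34,7,0],[0,0,0],-1],[[34,7,0],[0,0,0],-1],[[34,7,0],[0,0,0],-1],[[34,7,0],[0,0,0],-1],[[34,7,0],[0,0,0],-1],[[0,0,0],[0,0,0],-1]]'
cat >> h.py <<'E'
from scipy.spatial.transform import Rotation as Ro
def T():
    s=readout.get_state(); q=s['ee_rot']; return np.array(s['position']),Ro.from_quat(np.r_[q[1:],q[0]]),s
def need(p,R=None):
    P,Q,s=T(); d=Q.inv().apply(np.array(p)-P)*1000
    r=(Q.inv()*R).as_rotvec(degrees=True)/6 if R is not None else np.zeros(3)
    print('pos',P.round(4),'shift',d.round(1),'turn',r.round(2),'q',s['qpos'].round(2),'F',s['contact_force'].round(1),'t',s['clock'])
def down(a,tilt=0): # tool x at angle a, tilt as the pod does
    return Ro.from_euler('z',a)*Ro.from_euler('y',tilt)*Ro.from_matrix(np.diag([1.,-1,-1]))
E
python3 -c "
from h import *
H=np.array([.537,-.357,.075]);a=.685;tl=.06
R=down(a,tl); need(H+R.apply([0,0,-.08]),R)
snap('top','t2.png');snap('side','s2.png')"
```

```text
clock: 2.22
position: [0.5339, -0.3565, 0.3366]
ee_rot: [-0.001, 0.941, 0.338, -0.0]
contact_force: [-0.3, -0.7, 0.3]
width: 0.0851
gripper_force: 0.0
pos [ 0.5339 -0.3565  0.3366] shift [  6.8   2.7 181.8] turn [-0.02 -0.58  0.04] q [-0.7   0.35  1.07  0.    1.73  0.18] F [-0.3 -0.7  0.3] t 2.225
```

```bash
python3 -m handwheel '[[[0,0,0],[0,-0.58,0],-1],[[6,1,35],[0,0,0],-1],[[6,1,35],[0,0,0],-1],[[6,1,35],[0,0,0],-1],[[0,0,25],[0,0,0],-1],[[0,0,0],[0,0,0],-1]]'
python3 -c "
from h import *
H=np.array([.537,-.357,.075]);a=.685;tl=.06
R=down(a,tl); need(H+R.apply([0,0,-.08]),R)
t=snap('top','t3.png');s=snap('side','s3.png')
c=lambda im,x,y,w,h:cv2.resize(im[y:y+h,x:x+w],(400,400),interpolation=cv2.INTER_CUBIC)
cv2.imwrite('pics/m3.png',np.hstack([c(t,420,170,100,100),c(s,280,90,150,150)]))"
```

```text
clock: 3.08
position: [0.5395, -0.3539, 0.205]
ee_rot: [0.008, 0.942, 0.335, -0.03]
contact_force: [-0.6, 0.2, -0.7]
width: 0.0857
gripper_force: 0.0
pos [ 0.5395 -0.3539  0.205 ] shift [ 4.   1.1 50. ] turn [-0.05  0.02 -0.  ] q [-0.65  0.39  1.31 -0.06  1.46  0.24] F [-0.6  0.2 -0.7] t 3.075
```

View pics/m3.png

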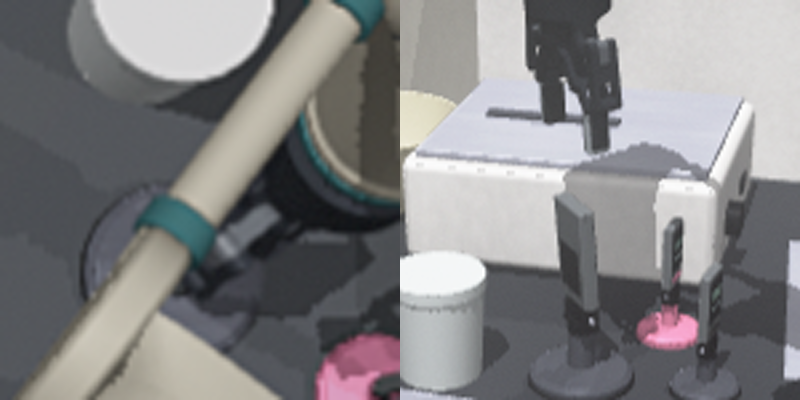

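```bash
python3 -c "
from h import *
P,Q,s=T()
f=lambda p:((proj('side',p)-[280,90])*400/150+[400,0]).round(0).tolist()
for L in ([0,0,0],[0,.043,-.013],[0,-.043,-.013],[0,.043,-.04],[0,-.043,-.04]): print(L,f(P+Q.apply(L)))
from fit import pts
for l in ([8,29,115],[-8,-29,115],[0,29,13]): print(l,f(pts((.537,-.357,.685,.06),np.array(l)/1000)))
"
```

```text
[0, 0, 0] [[574.0, 185.0]]
[0, 0.043, -0.013] [[554.0, 157.0]]
[0, -0.043, -0.013] [[594.0, 187.0]]
[0, 0.043, -0.04] [[553.0, 129.0]]
[0, -0.043, -0.04] [[593.0, 159.0]]
[8, 29, 115] [[579.0, 217.0]]
[-8, -29, 115] [[567.0, 192.0]]
[0, 29, 13] [[591.0, 314.0]]
```

The side view shows the fingers lined up over the pod, but about 30 mm higher than I expected. I'll descend and look again.

```bash
python3 -m handwheel '[[[2,0,17],[0,0,0],-1],[[2,1,17],[0,0,0],-1],[[0,0,16],[0,0,0],-1],[[0,0,0],[0,0,0],-1],[[0,0,0],[0,0,0],-1]]'
python3 -c "
from h import *
H=np.array([.537,-.357,.075]);a=.685;tl=.06
R=down(a,tl); need(H+R.apply([0,0,-.08]),R)
s=snap('side','s4.png');t=snap('top','t4.png')
c=lambda im,x,y,w,h:cv2.resize(im[y:y+h,x:x+w],(400,400),interpolation=cv2.INTER_CUBIC)
cv2.imwrite('pics/m4.png',np.hstack([c(t,420,170,100,100),c(s,280,90,150,150)]))"
```

```text
clock: 3.8
position: [0.5434, -0.3543, 0.157]
ee_rot: [0.01, 0.941, 0.336, -0.029]
contact_force: [-0.6, -0.1, 0.6]
width: 0.085
gripper_force: 0.0
pos [ 0.5434 -0.3543  0.157 ] shift [-1.8 -2.   2.2] turn [0.   0.01 0.01] q [-0.65  0.42  1.39 -0.06  1.35  0.25] F [-0.6 -0.1  0.6] t 3.8
```

View pics/m4.png

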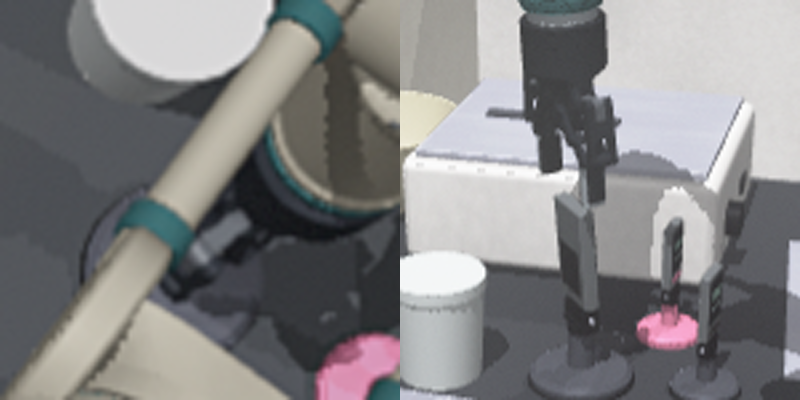

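```bash
python3 -c "
from h import *
P,Q,s=T()
f=lambda p:((proj('top',p)-[420,170])*4).round(0).tolist()[0]
g=lambda p:((proj('side',p)-[280,90])*400/150+[400,0]).round(0).tolist()[0]
for L in ([0,0,0],[0,.043,-.013],[0,-.043,-.013],[0,.043,-.05],[0,-.043,-.05]): print(L,f(P+Q.apply(L)),g(P+Q.apply(L)))
from fit import pts
for l in ([8,29,115],[-8,29,115],[-8,-29,115],[8,-29,115]): p=pts((.537,-.357,.685,.06),np.array(l)/1000);print(l,f(p),g(p))
Q0=Ro.from_quat([.98966,.14341,0,-.00083]);P0=np.array([.1631,-.5508,.1971])
for L in ([0,0,0],[0,.043,-.013],[0,-.043,-.013],[0,0,-.15]): print(proj('top',P0+Q0.apply(L)))
t=cv2.imread('pics/t1.png');t4=cv2.imread('pics/t4.png')
c=lambda im,x,y,w,h:cv2.resize(im[y:y+h,x:x+w],(400,400),interpolation=cv2.INTER_CUBIC)
cv2.imwrite('pics/m5.png',255*(np.hstack([c(t,540,380,100,100),c(t4,440,200,60,60)])/255)**.6)"
```

```text
[0, 0, 0] [234.0, 226.0] [572.0, 235.0]
[0, 0.043, -0.013] [304.0, 169.0] [552.0, 207.0]
[0, -0.043, -0.013] [175.0, 273.0] [591.0, 239.0]
[0, 0.043, -0.05] [323.0, 154.0] [550.0, 171.0]
[0, -0.043, -0.05] [189.0, 261.0] [589.0, 202.0]
[8, 29, 115] [192.0, 243.0] [579.0, 217.0]
[-8, 29, 115] [213.0, 268.0] [594.0, 213.0]
[-8, -29, 115] [302.0, 196.0] [567.0, 192.0]
[8, -29, 115] [281.0, 172.0] [552.0, 195.0]
[[583.79344606 420.98713027]]
[[607.37661626 415.77068302]]
[[565.87427494 428.75667476]]
[[622.14140279 437.61550063]][ WARN:0@0.783] global loadsave.cpp:1063 imwrite_ Unsupported depth image for selected encoder is fallbacked to CV_8U.
```

View pics/m5.png

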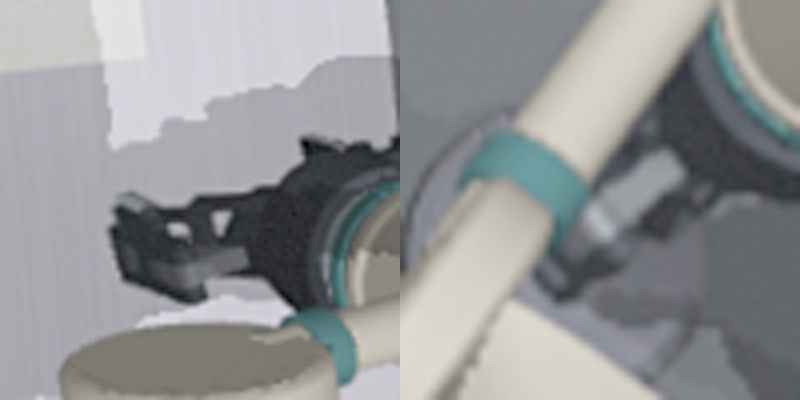

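The picture suggests the open fingertips stand farther back than the stated 13 mm. Going 20 mm deeper is safe in both cases, so I'll do that and close gently.

```bash
python3 -m handwheel '[[[-2,-2,10],[0,0,0],-1],[[0,0,10],[0,0,0],-1],[[0,0,0],[0,0,0],0],[[0,0,0],[0,0,0],0.5],[[0,0,0],[0,0,0],0.5],[[0,0,0],[0,0,0],0.5],[[0,0,0],[0,0,0],0.5],[[0,0,0],[0,0,0],0.5]]' 30
python3 -c "
from h import *
H=np.array([.537,-.357,.075]);a=.685;tl=.06
R=down(a,tl); need(H+R.apply([0,0,-.06]),R); print(T()[2]['moment'])
s=snap('side','s5.png')
c=lambda im,x,y,w,h:cv2.resize(im[y:y+h,x:x+w],(400,400),interpolation=cv2.INTER_CUBIC)
cv2.imwrite('pics/m6.png',np.hstack([c(s,300,100,100,100)]))"
```

```text
clock: 4.9
position: [0.5399, -0.3552, 0.1372]
ee_rot: [0.011, 0.941, 0.336, -0.028]
contact_force: [1.4, -3.4, -1.3]
width: 0.0574
gripper_force: 34.8
pos [ 0.5399 -0.3552  0.1372] shift [ 0.3 -0.5  2.3] turn [0.01 0.01 0.01] q [-0.65  0.43  1.42 -0.06  1.3   0.25] F [ 1.4 -3.4 -1.3] t 4.9
[-0.45397111 -0.35040656  0.01419501]
```

View pics/m6.png

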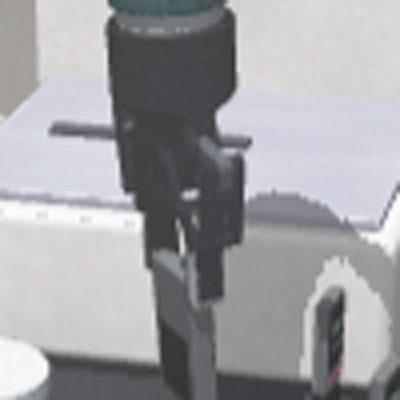

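```bash
python3 -c "
from h import *
P,Q,s=T();H=np.array([.537,-.357,.075])
def rows(P,Q,W,n):
    w=W.as_rotvec()/n
    P2=H+Ro.from_rotvec(w).apply(P-H);Q2=Ro.from_rotvec(w)*Q
    print(n,'x',(Q.inv().apply(P2-P)*1000).round(2),((Q.inv()*Q2).as_rotvec(degrees=True)/6).round(3))
    return H+W.apply(P-H),W*Q
P,Q=rows(P,Q,Ro.from_euler('z',-.685),10)
P,Q=rows(P,Q,Ro.from_euler('y',.464),6)
print(P,Q.as_quat())"
```

```text
10 x [-0.04  0.23  0.  ] [ 0.04  -0.001  0.653]
6 x [4.81 0.   0.16] [ 0.    -0.738 -0.001]
[ 0.56788628 -0.35744872  0.12908147] [ 9.65779813e-01  5.18987181e-04 -2.59361993e-01  6.63740756e-04]
```

```bash
python3 -m handwheel '[[[0,0.2,0],[0.04,0,0.653],0.5],[[0,0.2,0],[0.04,0,0.653],0.5],[[0,0.2,0],[0.04,0,0.653],0.5],[[0,0.2,0],[0.04,0,0.653],0.5],[[0,0.2,0],[0.04,0,0.653],0.5],[[0,0.2,0],[0.04,0,0.653],0.5],[[0,0.2,0],[0.04,0,0.653],0.5],[[0,0.2,0],[0.04,0,0.653],0.5],[[0,0.2,0],[0.04,0,0.653],0.5],[[0,0.2,0],[0.04,0,0.653],0.5],[[0,0,0],[0,0,0],0.5]]'
python3 -c "
from h import *
H=np.array([.537,-.357,.075])
R=down(0,.06); need(H+R.apply([0,0,-.062]),R); print(T()[2]['moment'])
R=down(0,.524); need(H+R.apply([0,0,-.062]),R)"
```

```text
clock: 6.32
position: [0.5408, -0.3578, 0.1373]
ee_rot: [0.001, 1.0, 0.0, -0.03]
contact_force: [2.6, -4.7, -2.1]
width: 0.057
gripper_force: 34.8
pos [ 0.5408 -0.3578  0.1373] shift [-0.1 -0.8  0.4] turn [ 0.02 -0.01  0.  ] q [-0.67  0.45  1.39 -0.04  1.35  0.91] F [ 2.6 -4.7 -2.1] t 6.325
[-0.81186776 -0.51110968  0.08026447]
pos [ 0.5408 -0.3578  0.1373] shift [27.7 -0.8  6.9] turn [ 0.02 -4.44 -0.  ] q [-0.67  0.45  1.39 -0.04  1.35  0.91] F [ 2.6 -4.7 -2.1] t 6.325
```

Swivel is done. Next the tilt, as an arc about the hinge.

```bash
python3 -m handwheel '[[[4.8,0,0.2],[0,-0.74,0],0.5],[[4.8,0,0.2],[0,-0.74,0],0.5],[[4.8,0,0.2],[0,-0.74,0],0.5],[[4.8,0,0.2],[0,-0.74,0],0.5],[[4.8,0,0.2],[0,-0.74,0],0.5],[[4.8,0,0.2],[0,-0.74,0],0.5],[[0,0,0],[0,0,0],0.5],[[0,0,0],[0,0,0],0.5]]'
python3 -c "
from h import *
H=np.array([.537,-.357,.075])
R=down(0,.524); need(H+R.apply([0,0,-.062]),R); print(T()[2]['moment'])
s=snap('side','s6.png')
c=lambda im,x,y,w,h:cv2.resize(im[y:y+h,x:x+w],(500,500),interpolation=cv2.INTER_CUBIC)
cv2.imwrite('pics/m7.png',np.hstack([c(s,300,130,100,100)]))"
```

```text
clock: 7.32
position: [0.5682, -0.3578, 0.1291]
ee_rot: [0.002, 0.966, 0.001, -0.259]
contact_force: [2.4, -5.1, 0.9]
width: 0.0572
gripper_force: 37.3
pos [ 0.5682 -0.3578  0.1291] shift [ 0.  -0.8  0.4] turn [0.03 0.01 0.01] q [-0.52  0.76  0.95 -0.27  1.88  1.03] F [ 2.4 -5.1  0.9] t 7.325
[-0.67312395 -0.41801325  0.65550254]
```

```bash
python3 -m handwheel '[[[0,0,0],[0,0,0],0.2],[[0,0,0],[0,0,0],-1],[[0,0,0],[0,0,0],-1],[[0,0,0],[0,0,0],-1],[[0,0,-15],[0,0,0],-1],[[0,0,-30],[0,0,0],-1],[[0,0,-30],[0,0,0],-1],[[0,0,-30],[0,0,0],-1],[[-30,0,-20],[0,1,0],-1],[[-30,0,-20],[0,1,0],-1],[[-30,0,-20],[0,1,0],-1],[[-30,0,-20],[0,1,0],-1],[[-30,0,0],[0,1,0],-1],[[-40,0,0],[0,0,0],-1],[[0,-40,0],[0,0,0],-1],[[0,-40,0],[0,0,0],-1],[[0,-40,0],[0,0,0],-1],[[0,-40,0],[0,0,0],-1],[[0,-40,0],[0,0,0],-1],[[0,0,0],[0,0,0],-1]]'
python3 -c "
from h import *
need([.44,.378,.3],down(0))
s=snap('side','s7.png');t=snap('top','t7.png')
c=lambda im,x,y,w,h:cv2.resize(im[y:y+h,x:x+w],(400,400),interpolation=cv2.INTER_CUBIC)
cv2.imwrite('pics/m8.png',(255*(np.hstack([c(t,430,180,80,80),c(s,310,150,80,80)])/255)**.6).astype(np.uint8))"
```

```text
clock: 9.88
position: [0.467, -0.1538, 0.3406]
ee_rot: [-0.001, 1.0, 0.002, -0.001]
contact_force: [-0.7, -0.6, -0.0]
width: 0.0854
gripper_force: 0.0
pos [ 0.467  -0.1538  0.3406] shift [ -24.6 -531.8   41.2] turn [-0.01  0.02  0.04] q [-0.46  0.1   1.39  0.    1.66  1.11] F [-0.7 -0.6 -0. ] t 9.875
```

View pics/m8.png

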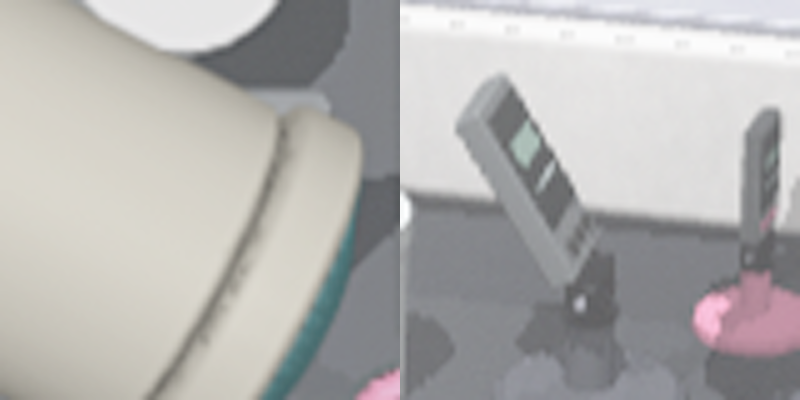

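```bash
python3 -c "
from fit import *
H=(.537,-.357)
g=lambda p:((proj('side',p)-[310,150])*5+[400,0]).round(0).astype(int).tolist()
L=np.array([[8,29,115],[-8,29,115],[8,-29,115],[-8,-29,115],[8,29,13],[-8,29,13],[-8,-29,13]])/1000
for s,t in((0,.524),(.1,.524),(-.1,.524),(0,.42),(0,.63)): print(s,t,g(pts((*H,s,t),L)))
im=cv2.imread('pics/s7.png')[150:230,310:390]; im=cv2.resize(im,(800,800),interpolation=cv2.INTER_CUBIC)
im=(255*(im/255)**.6).astype(np.uint8)[100:650,50:550]
p=np.array(g(pts((*H,0,.524),L)))
for q in p: cv2.circle(im,tuple(int(v) for v in (2*(q-[400,0])-[50,100])),3,(0,0,255),1)
cv2.imwrite('pics/m9.png',im)"
```

```text
0 0.524 [[446, 126], [473, 114], [478, 83], [504, 71], [546, 297], [572, 286], [599, 238]]
0.1 0.524 [[449, 132], [476, 118], [470, 87], [496, 74], [551, 298], [578, 286], [594, 237]]
-0.1 0.524 [[445, 121], [471, 110], [487, 79], [512, 68], [541, 295], [567, 285], [605, 238]]
0 0.42 [[466, 117], [494, 107], [497, 74], [525, 64], [548, 295], [576, 286], [602, 238]]
0 0.63 [[428, 138], [452, 123], [460, 95], [484, 80], [545, 299], [569, 285], [596, 237]]
```

View pics/m9.png

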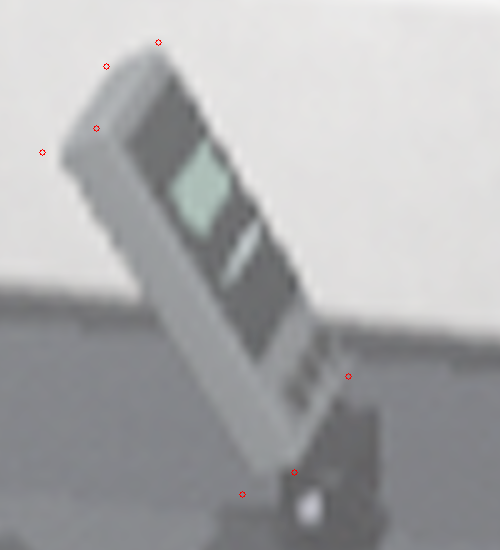

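The tilt looks about 0.52 and the swivel about 0, judging by the edge slopes against the model, so the readout is done. Next I go over the probe.

```bash
python3 -m handwheel '[[[0,0,0],[0,0,-0.84],-1],[[0,0,0],[0,0,-0.84],-1],[[0,0,0],[0,0,-0.84],-1],[[0,0,0],[0,0,-0.84],-1],[[0,0,0],[0,0,-0.84],-1],[[0,0,0],[0,0,-0.84],-1],[[0,0,0],[0,0,-0.84],-1],[[0,0,0],[0,0,-0.84],-1],[[32,-42,0],[0,0,0],-1],[[32,-42,0],[0,0,0],-1],[[32,-42,0],[0,0,0],-1],[[32,-42,0],[0,0,0],-1],[[32,-42,0],[0,0,0],-1],[[32,-42,0],[0,0,0],-1],[[32,-42,0],[0,0,0],-1],[[32,-42,0],[0,0,0],-1],[[32,-42,0],[0,0,0],-1],[[32,-42,0],[0,0,0],-1],[[0,0,0],[0,0,0],-1],[[0,0,0],[0,0,0],-1]]'
python3 -c "
from h import *
need([.4405,.379,.141],down(.704))"
```

```text
clock: 12.48
position: [0.4404, 0.3698, 0.3395]
ee_rot: [0.0, 0.939, 0.345, -0.002]
contact_force: [-0.2, -0.2, -0.1]
width: 0.0853
gripper_force: 0.0
pos [0.4404 0.3698 0.3395] shift [  6.7  -6.8 198.5] turn [-0.01  0.03 -0.  ] q [0.58 0.24 1.22 0.   1.69 1.44] F [-0.2 -0.2 -0.1] t 12.475
```

```bash
python3 -m handwheel '[[[3,-3,20],[0,0,0],-1],[[4,-4,20],[0,0,0],-1],[[0,0,30],[0,0,0],-1],[[0,0,30],[0,0,0],-1],[[0,0,30],[0,0,0],-1],[[0,0,25],[0,0,0],-1],[[0,0,20],[0,0,0],-1],[[0,0,15],[0,0,0],-1],[[0,0,8],[0,0,0],-1],[[0,0,0],[0,0,0],-1]]'
python3 -c "
from h import *
need([.4405,.379,.141],down(.704))
snap('side','s8.png')"
```

```text
clock: 13.72
position: [0.4402, 0.3801, 0.142]
ee_rot: [-0.0, 0.939, 0.345, -0.001]
contact_force: [-0.1, 0.2, 0.4]
width: 0.0852
gripper_force: 0.0
pos [0.4402 0.3801 0.142 ] shift [-0.5  1.1  1. ] turn [-0.01  0.02 -0.  ] q [0.59 0.32 1.58 0.   1.24 1.46] F [-0.1  0.2  0.4] t 13.725
```

Now close gently, 40 N.

```bash
python3 -m handwheel '[[[0,0,0],[0,0,0],0],[[0,0,0],[0,0,0],0.4],[[0,0,0],[0,0,0],0.8],[[0,0,0],[0,0,0],1],[[0,0,0],[0,0,0],1],[[0,0,0],[0,0,0],1],[[0,0,0],[0,0,0],1],[[0,0,0],[0,0,0],1]]' 40
python3 -c "
from h import *
need([.4405,.379,.141],down(.704))"
```

```text
clock: 14.78
position: [0.4403, 0.3807, 0.1423]
ee_rot: [-0.0, 0.939, 0.345, -0.001]
contact_force: [0.0, -0.8, 2.6]
width: 0.0222
gripper_force: 39.3
pos [0.4403 0.3807 0.1423] shift [-0.9  1.4  1.3] turn [-0.01  0.01  0.  ] q [0.59 0.32 1.58 0.   1.24 1.46] F [ 0.  -0.8  2.6] t 14.775
```

```bash
python3 -m handwheel '[[[0,0,-8],[0,0,0],1],[[0,0,-15],[0,0,0],1],[[0,0,-15],[0,0,0],1],[[0,0,-15],[0,0,0],1],[[0,0,-15],[0,0,0],1],[[0,0,-15],[0,0,0],1],[[0,0,-15],[0,0,0],1],[[0,0,-15],[0,0,0],1],[[0,0,-15],[0,0,0],1],[[0,0,-15],[0,0,0],1],[[0,0,-7],[0,0,0],1],[[0,0,0],[0,0,0],1],[[0,0,0],[0,0,0],1],[[0,0,0],[0,0,0],1]]'
python3 -c "
from h import *
need([.630,.0745,.292],down(.704))
s=snap('side','s9.png');t=snap('top','t9.png')
c=lambda im,x,y,w,h:cv2.resize(im[y:y+h,x:x+w],(400,600),interpolation=cv2.INTER_CUBIC)
cv2.imwrite('pics/m10.png',np.hstack([c(s,230,270,140,210),c(t,70,170,140,210)]))"
```

```text
clock: 16.52
position: [0.4401, 0.3804, 0.2914]
ee_rot: [-0.0, 0.939, 0.345, -0.002]
contact_force: [0.3, -1.0, -0.9]
width: 0.0218
gripper_force: 39.2
pos [0.4401 0.3804 0.2914] shift [-53.3 356.1  -1. ] turn [-0.02  0.03  0.  ] q [0.59 0.25 1.31 0.   1.58 1.46] F [ 0.3 -1.  -0.9] t 16.525
```

```bash
python3 -m handwheel '[[[-2,14,0],[0,0,0],1],[[-4,28,0],[0,0,0],1],[[-4,28,0],[0,0,0],1],[[-4,28,0],[0,0,0],1],[[-4,28,0],[0,0,0],1],[[-4,28,0],[0,0,0],1],[[-5,28,0],[0,0,0],1],[[-5,28,0],[0,0,0],1],[[-5,28,0],[0,0,0],1],[[-5,28,0],[0,0,0],1],[[-5,28,0],[0,0,0],1],[[-4,28,0],[0,0,0],1],[[-4,24,0],[0,0,0],1],[[-2,10,0],[0,0,0],1],[[0,0,0],[0,0,0],1],[[0,0,0],[0,0,0],1]]'
python3 -c "
from h import *
need([.630,.0745,.28],down(.704))"
```

```text
clock: 18.62
position: [0.627, 0.0732, 0.2917]
ee_rot: [-0.001, 0.938, 0.345, -0.001]
contact_force: [-1.1, 1.0, -1.8]
width: 0.0223
gripper_force: 39.3
pos [0.627  0.0732 0.2917] shift [ 3.2  1.  11.7] turn [-0.02  0.01  0.01] q [0.01 0.33 1.2  0.   1.62 0.87] F [-1.1  1.  -1.8] t 18.625
```

```bash
python3 -m handwheel '[[[1,0,15],[0,0,0],1],[[2,1,15],[0,0,0],1],[[0,0,15],[0,0,0],1],[[0,0,12],[0,0,0],1],[[0,0,5],[0,0,0],1],[[0,0,0],[0,0,0],1],[[0,0,0],[0,0,0],1]]'
python3 -c "
from h import *
need([.630,.0745,.206],down(.704))
s=snap('side','s11.png');t=snap('top','t11.png')
c=lambda im,x,y,w,h:cv2.resize(im[y:y+h,x:x+w],(400,600),interpolation=cv2.INTER_CUBIC)
P,Q,_=T()
print('proj face',proj('side',P+[0,0,-.126]),'ring',proj('side',[.630,.0745,.085]),'handle top',proj('side',P+[0,0,.059]))
cv2.imwrite('pics/m10.png',np.hstack([c(s,215,220,80,120),c(t,230,130,80,120)]))"
```

```text
clock: 19.5
position: [0.6306, 0.0735, 0.2303]
ee_rot: [-0.0, 0.939, 0.345, -0.0]
contact_force: [0.3, -0.2, -1.5]
width: 0.022
gripper_force: 39.3
pos [0.6306 0.0735 0.2303] shift [ 0.1 -1.1 24.3] turn [-0.01  0.01  0.  ] q [0.01 0.35 1.31 0.   1.48 0.87] F [ 0.3 -0.2 -1.5] t 19.5
proj face [[247.36941059 285.01052373]] ring [[248.32045478 293.48486241]] handle top [[238.40902352 198.71718858]]
```

View pics/m10.png

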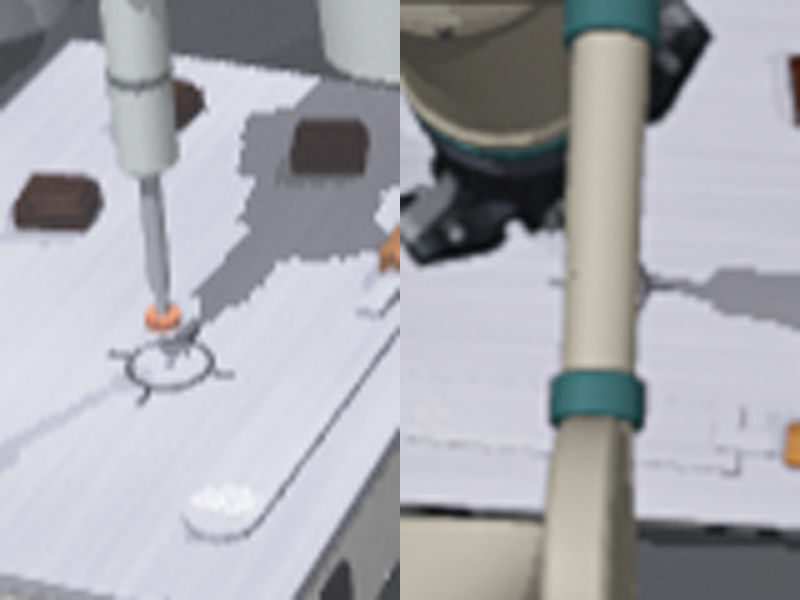

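The side view puts the foot at (247.4,285), exactly where projected, and the ring centre at (249,293), directly below it. I lower it to about contact.

```bash
python3 -m handwheel '[[[0,-0.5,5],[0,0,0],1],[[0,-0.5,5],[0,0,0],1],[[0,0,4],[0,0,0],1],[[0,0,3],[0,0,0],1],[[0,0,2],[0,0,0],1],[[0,0,1],[0,0,0],1],[[0,0,0],[0,0,0],1],[[0,0,0],[0,0,0],1]]'
```

```text
clock: 20.6
position: [0.6297, 0.0744, 0.21]
ee_rot: [-0.0, 0.939, 0.345, -0.001]
contact_force: [-0.7, -0.3, 0.9]
width: 0.0223
gripper_force: 39.5
```

```bash
python3 -m handwheel '[[[0,0,1],[0,0,0],1],[[0,0,1],[0,0,0],1],[[0,0,0],[0,0,0],1],[[0,0,0],[0,0,0],1]]'; python3 -c "
from h import *
need([.630,.0745,.206],down(.704))"
```

```text
clock: 21.1
position: [0.6297, 0.0744, 0.2078]
ee_rot: [-0.0, 0.939, 0.345, -0.001]
contact_force: [-0.8, -0.2, 2.6]
width: 0.0224
gripper_force: 39.6
pos [0.6297 0.0744 0.2078] shift [0.4 0.1 1.8] turn [-0.01  0.01  0.  ] q [0.01 0.36 1.35 0.   1.43 0.87] F [-0.8 -0.2  2.6] t 21.1
```

```bash
for i in 1 2 3; do python3 -m handwheel '[[[0,0,0],[0,0,0],1],[[0,0,0],[0,0,0],1],[[0,0,0],[0,0,0],1]]' | grep -E 'contact|position'; done
```

```text
position: [0.6296, 0.0743, 0.2077]
contact_force: [-0.9, -0.7, 2.4]
position: [0.6296, 0.0744, 0.2076]
contact_force: [-0.6, -0.2, 3.5]
position: [0.6295, 0.0743, 0.2076]
contact_force: [-1.1, -0.1, 3.6]
```

```bash
python3 -c "
from rig import manip
print(manip.sign_off())"
```

```text
the job is handed in; nothing more can be done
None
```

I handed the job in with the readout set square and leaning back about 30° and let go, and the probe held upright in the ring, pressing at an estimated 3–4 N; no verdict came back.

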